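Lock the set nut of a mould clamp with its wing nut

TASK

The mould clamp is set; lock its adjustment. Put the large open-ended spanner fully onto the lower hexagon nut (the set nut) under the wing nut, with its handle lying on the pressure board along the near side of the other stud's nut, so that the set nut cannot turn with the wing nut; then turn the wing nut clockwise (seen from above) until it comes up hard. Leave the spanner on the nut, keep the set nut at its setting (small play is fine), and do not knock the unfired cup about.

Things in the scene. Friction and masses are not known exactly. Their poses are not given: they have to be found in the camera images.
- clamp: Mould clamp fixed to the table: wooden base 130 x 280 x 12 mm, a strapped plaster mould, on it a wooden pressure board 55 (x) x 240 (y) x 26 mm, top at z = 106 mm. Two upright 20 mm threaded studs pass the board at its y = -95 mm (screw stud) and +95 mm (heel stud). Origin: centre of the base's underside; x away from the robot, z up; place and yaw (within 0.3 rad) vary
- screw_stud (a point): Axis of the screw stud at the pressure board's top (axes as the clamp's). On it, heights above the board: 40 mm washer 0 to 3 mm; set nut, hexagon 36 mm across flats, 41.6 mm across corners, 3 to 29 mm; fibre washer; wing nut with a 41 mm hub 32 to 51 mm; stud end 64 mm
- heel_stud (a point): Axis of the heel stud at the pressure board's top. It carries a fixed hexagon nut 36 mm across flats, 3 to 23 mm above the board; stud end at 36 mm. This nut is the spanner's stop: tightening drags set nut and spanner clockwise until a handle lying on its near side (clamp's -x side) bears against it
- set_nut (a joint): Turn of the set nut on its stud, rad, clockwise from above positive. At 0 two of its flats are parallel to a line 0.24 rad counter-clockwise (from above) of the line from screw stud to heel stud; it starts within 0.04 of 0. It turns easily (0.15 N m), so the wing nut drags it along unless it is held
- set_nut_corner (a point): A top corner of the set nut, 20.8 mm from the stud's axis; 10 mm of movement here is 0.48 rad of turn. With the spanner on, the nut still turns 0.2 to 0.3 rad before the play is taken up and the handle bears on the heel nut; then it is held
- locknut (a joint): Turn of the wing nut relative to the set nut, rad, clockwise from above positive: 0 to 0.3 at the start (finger-tight on its fibre washer), 1.2 is hard tight (a stop). It takes 0.4 N m, rising to 0.6 N m, and stays where it is left
- wing_end (a point): Point in one wing of the wing nut, 55 mm from the stud's axis, 51 mm above the pressure board; x axis outward along the wing. The two opposite wings reach 59 mm from the axis, are 10 mm thick and, 45 mm out, stand 39 to 60 mm above the board. This wing starts 0.15 to 0.55 rad counter-clockwise of the clamp's x axis, on the far side
- spanner: Large open-ended steel spanner, 10 mm thick, 215 mm long, head 68 mm across, straight handle 25 to 26 mm wide, about 0.3 kg, lying flat on the table, jaw away from the robot. Origin: on the underside at the balance point, in the handle; x along the handle towards the jaw, z up. The plain handle spans x = +15 to -122 mm; the prongs end at x = +93 mm
- spanner_jaw (a point): Centre of the spanner's open jaw, on the underside plane, 75 mm from the spanner's origin along its x. The slot is 38 mm wide, runs along x, is open to +x (mouth flared) and its bottom is 22.5 mm behind this point; fully on the nut means that this point is on the stud's axis
- cup_a: Unfired cast cup, 66 mm across, 76 mm high, standing left of the clamp near the table's far edge; origin at the centre of its foot
- small_spanner: Spanner of the same shape, 146 mm long, 26 mm slot, 8 mm thick: too small for these nuts, not needed. The two spanners may lie in either place

How it is judged (in metres and radians):
On the way, in this order (a step that is already met when the one before it is completed fails the run):
1. the spanner sits on the set nut and lies on the pressure board, let go (horizontal distance between spanner_jaw and screw_stud below 0.009 m and z of spanner_jaw in the frame of screw_stud between -0.004 and 0.012 m and contact force between the fingers and spanner below 0.3 N), for 0.2 s.
2. the wing nut is tight against the set nut (value of joint locknut above 1.08 rad), for 0.2 s.
At the end, for the whole second after the job is handed in: The wing nut is turned to at least 1.08 rad (hard stop at 1.2), the set nut has turned less than about 0.48 rad from its setting (corner moved under 10 mm), the spanner lies still with its jaw centre within 10 mm of the stud's axis and its underside -4 to 12 mm above the pressure board (value of joint locknut above 1.08 rad and distance of set_nut_corner from where it was at the start of the episode below 0.01 m and horizontal distance between spanner_jaw and screw_stud below 0.01 m and z of spanner_jaw in the frame of screw_stud between -0.004 and 0.012 m and linear speed of spanner below 0.02 m/s); the robot touches nothing.
It fails at once if the set nut turned with the wing nut (corner moved more than 10 mm) (distance of set_nut_corner from where it was at the start of the episode above 0.01 m).
It fails at once if the unfired cup was knocked (moved more than 30 mm) (distance of cup_a from where it was at the start of the episode above 0.03 m).
It also fails if it takes over 54 s, if anything falls off the work surface, if the arm or the gripper's body presses on something with over 40 N, if the wrist force passes 120 N, or if a joint passes its speed limit or range.

ROBOT

A 6-joint arm with a two-finger parallel gripper is mounted at the origin on the work surface; the furniture and walls round the work are solid. World frame = base frame: x ahead of the robot, y to its left, z up, the work surface at z = 0. Lengths are in mm, angles in rad, forces in N, time in s.
With the tool pointing down it reaches from about 350 to 775 mm from the base axis. Payload 7.3 kg.
Tool frame: the origin (TCP) lies between the finger pads; the fingertips stand 8 mm ahead of it and the grasp point (between the pads) lies 11 mm behind it; y points along the fingers, z is the direction in which the jaws open and shut, and the axes are right-handed (so a half turn about y gives the same grasp; the last joint's range is limited). The gripper opens to 92 mm and grips with 3 to 60 N. Pads are 19 mm wide; open, the fingers measure 130 mm over their backs; the gripper's body (75 mm by 190 mm) begins 47 mm behind the grasp point.
Start: joints at [-1.277, 0.342, 1.524, -0, 1.275, -0.146], TCP at [223.547, -475.048, 234.741] pointing down, gripper open.
Joint ranges: [-2.53, 2.53], [-0.77, 2.02], [0.04, 2.7], [-1, 4.14], [0.28, 2.66], [-3.11, 3.11]. Speed limits (rad/s): [2.57, 2.57, 3.14, 3.14, 3.14, 3.14].

INTERFACE

Orientations are given as [roll, pitch, yaw] about the fixed x, y, z axes, in that order (R = Rz(yaw) Ry(pitch) Rx(roll)).
In Python, from plant import bot, vision, job gives the robot as it stands. The module is installed in compiled form; this text tells all that it offers.
- The arm moves only by the tool arm_command, never from a script. Its argument "deltas" is a list of rows, each a list of 4 numbers: the shift along the tool's x, y, z in m, then the turn about the tool's y in degrees. In form: [[x, y, z, twist], ...]. A call has 1 to 5 rows; each row shifts and turns the commanded pose from where the row before left it, along the tool's axes as they then stand; what a row does not reach is not made up. A row lasts 1/10 s, in which the tool goes at most 50 mm and 8.59 degrees, less where a joint would pass 70% of its speed; a pose out of reach is approached as far as the arm can. A call is refused whole if a number of a shift passes 0.05 or a number of a turn 8.59, either way. A call with a gripper value outside its range is refused whole. "claw" is the closure in counts, from 0 (fully open) to 255 (shut), set as the call begins (left out, the last holds). The fingers move at their own pace and stop on an object; the grip force is fixed at half the most. Time passes only in rows, so rows that do not move let the fingers close. It gives the time, the measured TCP pose, the force and the opening at its end, in the units of the state.
- bot.get_obs(): the state, without advancing time (a new reading comes with each control period).
- vision.capture(name): name is "scene" or "top" or "wrist"; returns a dict with "img" (400x640x3 uint8, red, green, blue), "camera_matrix" (3x3 intrinsics, pixels), "world_to_cam" (4x4, takes a point from world to camera coordinates); the wrist camera has in their place "mount" (4x4, takes a point from camera to tool coordinates, whose origin is the TCP and whose axes are the tool frame's). Camera axes: x right, y down, z forward; pixel columns grow to the right and rows downward; lengths in mm; the calibration is good to about 2 mm. A picture is of the moment at which its call begins: read the wrist's pose just before it. There is no depth.
- job.close_job(): hands the job in, once; it reports no verdict.
Trained networks look in a picture, given as the dict that the camera call returned (one of the last four; its "shot" number tells which), for a name from the list of things; names that differ only in an ending like _2 or _b are one class to them, and where a whole thing is asked for, a point or a joint stands for the part that bears it (a point fixed in the world has none). Each returns a list of dicts, best first, with "confidence" (0 to 1); they miss things now and then, are a little off and sometimes report something else, mostly with a low value. They report only what shows in the picture. A call takes as long as a camera call.
- vision.find_in(picture, name): "xyz" ([x, y, z] in mm, in the coordinates of the camera as it stood for that picture, good to about 4 mm: the middle of the surface that is visible of it).
- vision.regions_of(picture, name): "mask" (400x640 bool, what is visible of it).
The state is a dict: "time": time; "joint_positions": joint angles; "dq": joint speeds; "tau": joint torques, N m; "tool_pos": TCP position; "tcp_rot": TCP orientation; "contact_force": force on the tool from outside, world axes, zero at the start; "moment": the same for the moment, N m; "grip_width": finger opening in mm.
Only numpy, scipy, OpenCV 4.12 (cv2) and the standard library are available. Lean on these libraries where they do the work, as an engineer would, in place of code of your own. Each camera call takes 0.05 s, during which the arm holds its last target. There are 200 camera calls.

## Working session

There is one attempt and no reset: what is moved stays moved. The work goes in short steps, Python scripts to look and compute and a tool call to move; the robot and the scene stay as the last step left them, time stands still between calls to the robot, and variables do not carry over. Pictures are saved under pics/ and viewed, about 8 in all and at most 12, crops included, and the job is handed in when it is done.

Besides the shell and the picture viewer there is one more tool, called after "Call:" as name(argument=value, ...) on one line, values as JSON. arm_command: Moves the arm, as the interface text tells. Its arguments: {"type":"object","properties":{"deltas":{"type":"array","items":{"type":"array","items":{"type":"number"}}},"claw":{"type":"number"}},"required":["deltas"]}

```bash
mkdir -p pics; ls; cat > h.py <<'E'
import numpy as np, cv2
from scipy.spatial.transform import Rotation as R
from plant import bot, vision, job
def tool():
    o=bot.get_obs(); return np.array(o["tool_pos"]), R.from_euler('xyz',o["tcp_rot"]).as_matrix(), o
def cap(n):
    p,r,o=tool(); c=vision.capture(n)
    if n=="wrist":
        M=np.array(c["mount"]); T=np.eye(4); T[:3,:3]=r; T[:3,3]=p; c["c2w"]=T@M
    else: c["c2w"]=np.linalg.inv(np.array(c["world_to_cam"]))
    return c
def toW(c,x): return (c["c2w"]@np.r_[x,1])[:3]
def ray(c,u,v,z):
    K=np.array(c["camera_matrix"]); d=c["c2w"][:3,:3]@np.linalg.solve(K,[u,v,1.]); o=c["c2w"][:3,3]
    return o+d*(z-o[2])/d[2]
def proj(c,P):
    w=np.linalg.inv(c["c2w"]); q=w[:3,:3]@np.array(P)+w[:3,3]; q=np.array(c["camera_matrix"])@q; return q[:2]/q[2]
def save(c,n): cv2.imwrite("pics/"+n+".png",c["img"][:,:,::-1])
E
python3 - <<'E'
from h import *
np.set_printoptions(precision=1,suppress=True)
p,r,o=tool(); print(o); print(r)
ims=[]
for n in ["scene","top"]:
    c=cap(n); save(c,n+"0"); print(n,c["c2w"],c["camera_matrix"])
    for k in ["clamp","screw_stud","heel_stud","set_nut","wing_end","spanner","spanner_jaw","cup_a","small_spanner"]:
        try:
            for f in vision.find_in(c,k)[:2]: print(n,k,round(f["confidence"],2),toW(c,f["xyz"]),proj(c,toW(c,f["xyz"])))
        except Exception as e: print(k,e)
E
```

```text
pics
{'time': 0.0, 'joint_positions': array([-1.3,  0.3,  1.5, -0. ,  1.3, -0.1]), 'dq': array([ 0., -0.,  0., -0.,  0.,  0.]), 'tau': array([ -0. , -43.1, -24.4,   0.1,   0.1,  -0. ]), 'tool_pos': array([ 223.4, -474.6,  234.1]), 'tcp_rot': array([-1.6,  0. , -2.7]), 'contact_force': array([ 0.6, -0.6,  0.2]), 'moment': array([ 0., -0., -0.]), 'grip_width': 91.70426059028698}
[[-0.9 -0.   0.4]
 [-0.4  0.  -0.9]
 [-0.  -1.  -0. ]]
scene [[  -0.6   -0.5    0.6 -165.5]
 [  -0.8    0.4   -0.4  555.8]
 [  -0.    -0.7   -0.7  921.8]
 [   0.     0.     0.     1. ]] [[461.7   0.  315.5]
 [  0.  461.7 204.3]
 [  0.    0.    1. ]]
scene clamp 0.79 [ 456.9 -108.    59.2] [369.3 201.7]
scene screw_stud 0.97 [ 456.2 -103.1   59.1] [368.1 202.7]
scene heel_stud 0.82 [ 458.3 -104.3   56.8] [367.9 202.7]
scene set_nut 0.87 [ 501.5 -212.9  150.5] [388.7 151.8]
scene wing_end 0.76 [ 501.2 -215.1  156.1] [389.5 149.9]
scene spanner 0.7 [425.8 304.8   6.9] [247.7 301.5]
scene spanner_jaw 0.81 [424.9 303.9   5.9] [248.3 301.8]
scene cup_a 0.62 [517.8  72.   44.3] [302.6 223.2]
scene small_spanner 0.64 [
[... 169 characters left out ...]
0.1   -1.  1176.2]
 [   0.     0.     0.     1. ]] [[421.4   0.  318.2]
 [  0.  421.4 194.9]
 [  0.    0.    1. ]]
top clamp 0.61 [ 489.5 -126.8   77.2] [380.7 196.3]
top clamp 0.58 [429.3 300.3   8. ] [222.7 222.7]
top screw_stud 0.79 [ 488.1 -123.8   79.3] [379.7 196.8]
top heel_stud 0.71 [ 485.  -128.6   78.2] [381.5 198. ]
top set_nut 0.55 [ 509.1 -213.   154.8] [420.8 185.3]
top set_nut 0.49 [448.8 156.1   5.6] [275.1 214.6]
top wing_end 0.58 [ 508.8 -215.8  157. ] [422.2 185.3]
top spanner 0.97 [431.  302.3  11.3] [221.7 222.1]
top spanner_jaw 0.89 [438.6 298.5  11.9] [223.  219.3]
top cup_a 0.68 [533.1  66.9  11. ] [306.7 183.6]
top small_spanner 0.64 [450.2 152.7   6.6] [276.3 214.1]
```

```bash
python3 - <<'E'
import cv2,numpy as np
a=cv2.imread("pics/top0.png")[110:270,190:500]; b=cv2.imread("pics/scene0.png")[100:340,220:500]
cv2.imwrite("pics/v1.png",cv2.resize(a,None,fx=2.58,fy=2.58,interpolation=cv2.INTER_CUBIC))
cv2.imwrite("pics/v2.png",cv2.resize(b,None,fx=2.4,fy=2.4,interpolation=cv2.INTER_CUBIC))
E
```

```text
(no output)
```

View pics/v1.png

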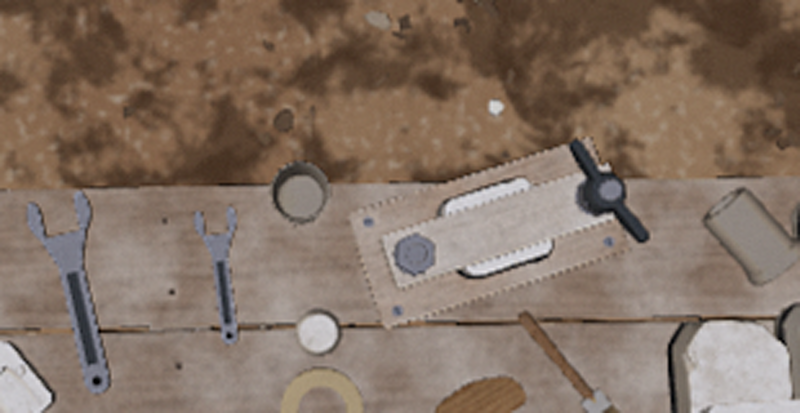

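View pics/v2.png

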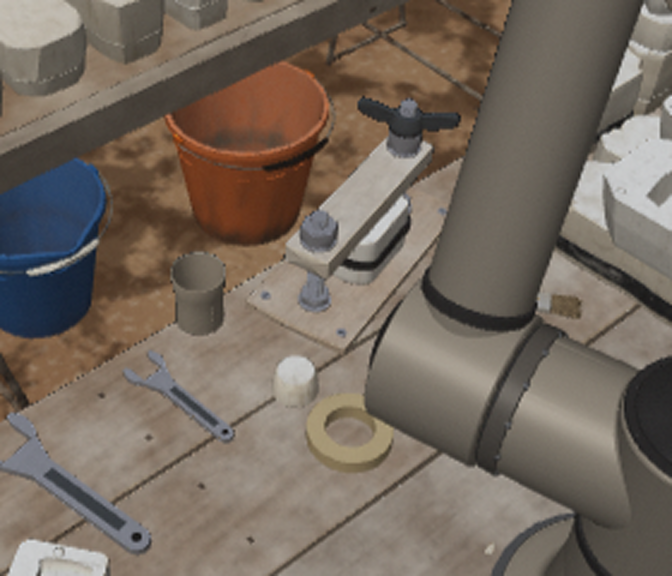

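```bash
cat >> h.py <<'E'
def plan(target,yaw,p0=None,yaw0=None,n=None):
    """rows, tool down: x axis at yaw; shift in frame before the row's twist; target mm"""
    p,r,o=tool()
    p0=p if p0 is None else np.array(p0,float); yaw0=np.arctan2(r[1,0],r[0,0]) if yaw0 is None else yaw0
    d=np.array(target,float)-p0; dy=yaw-yaw0
    m=max(int(np.ceil(max(np.linalg.norm(d)/48,abs(np.degrees(dy))/8.5))),n or 1)
    print("from",p0.round(1),round(yaw0,3),"rows",m)
    for i in range(m):
        y=yaw0+dy*i/m; c,s=np.cos(y),np.sin(y); e=d/m/1000
        print([round(float(v),4) for v in (c*e[0]+s*e[1],-e[2],-s*e[0]+c*e[1])]+[round(-np.degrees(dy)/m,2)],end=", " if i%5<4 else "\n")
    print()
E
python3 - <<'E'
from h import *
c=vision.capture("wrist"); print(np.array(c["mount"]).round(2),c["camera_matrix"])
plan([480,-170,400],-2.0)
E
```

```text
[[  -0.      0.96    0.28  -77.02]
 [   0.     -0.28    0.96 -149.88]
 [   1.      0.     -0.     -0.19]
 [   0.      0.      0.      1.  ]] [[300.41122656   0.         318.2050308 ]
 [  0.         300.41122656 198.96247222]
 [  0.           0.           1.        ]]
from [ 223.5 -475.1  234.8] -2.702 rows 9
[-0.0402, -0.0184, -0.0185, np.float64(-4.47)], [-0.0415, -0.0184, -0.0154, np.float64(-4.47)], [-0.0426, -0.0184, -0.0121, np.float64(-4.47)], [-0.0434, -0.0184, -0.0087, np.float64(-4.47)], [-0.044, -0.0184, -0.0053, np.float64(-4.47)]
[-0.0442, -0.0184, -0.0019, np.float64(-4.47)], [-0.0443, -0.0184, 0.0016, np.float64(-4.47)], [-0.044, -0.0184, 0.005, np.float64(-4.47)], [-0.0435, -0.0184, 0.0084, np.float64(-4.47)],
```

Call:
arm_command(deltas=[[-0.043,-0.008,-0.025,0],[-0.043,-0.008,-0.025,0],[-0.043,-0.008,-0.025,0],[-0.043,-0.008,-0.025,0],[-0.043,-0.008,-0.025,0]])

```text
time: 1.55
tool_pos: [364.5, -270.3, 274.9]
tcp_rot: [-1.57, 0.0, -2.702]
contact_force: [0.4, -0.3, 0.6]
grip_width: 91.8
```

Call:
arm_command(deltas=[[-0.043,-0.008,-0.023,0],[-0.043,-0.008,-0.023,0],[-0.043,-0.008,-0.023,0],[-0.03,-0.008,-0.02,0],[0,0,0,0]])

```text
time: 2.05
tool_pos: [471.8, -120.4, 307.4]
tcp_rot: [-1.57, 0.002, -2.696]
contact_force: [-0.4, -0.3, -0.1]
grip_width: 91.8
```

```bash
python3 - <<'E'
from h import *
np.set_printoptions(precision=1,suppress=True)
c=cap("wrist"); save(c,"w1"); p,r,o=tool(); print(p,o["tcp_rot"],o["time"]); np.save("w1.npy",c["c2w"])
for k in ["screw_stud","heel_stud","set_nut","wing_end","clamp","cup_a"]:
    for f in vision.find_in(c,k)[:1]: print(k,round(f["confidence"],2),toW(c,f["xyz"]),proj(c,toW(c,f["xyz"])))
cv2.imwrite("pics/w1v.png",cv2.resize(c["img"][:,:,::-1],(800,500)))
E
```

```text
[ 470.6 -122.1  306.7] [-1.6  0.  -2.7] 2.1
screw_stud 0.58 [ 504.8 -136.8  104.4] [343.1 158.4]
heel_stud 0.83 [ 499.  -132.7  102.3] [337.6 161. ]
set_nut 0.94 [ 518.4 -208.6  158.3] [415.8 184.7]
wing_end 0.89 [ 515.8 -212.3  161. ] [418.5 189. ]
clamp 0.65 [ 495.6 -131.1  104.8] [335.3 163.4]
cup_a 0.56 [521.4  79.5  40.2] [194.5  66.5]
```

View pics/w1v.png

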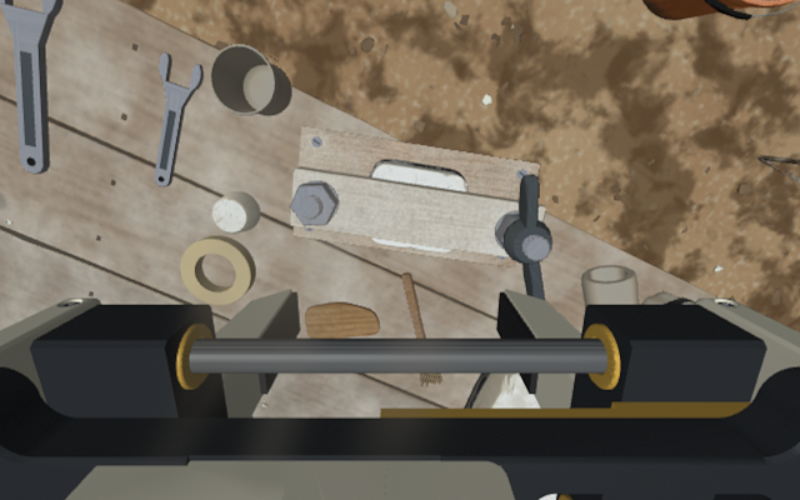

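```bash
python3 - <<'E'
from h import *
np.set_printoptions(precision=1,suppress=True)
c=cap("wrist"); save(c,"w2"); p,r,o=tool(); print(p,o["tcp_rot"],o["time"]); np.savez("w2.npz",c2w=c["c2w"],K=c["camera_matrix"])
a=c["img"][95:255,222:450,::-1]; cv2.imwrite("pics/w2v.png",cv2.resize(a,None,fx=3.5,fy=3.5,interpolation=cv2.INTER_CUBIC))
for n,u,v,z in [("heel",312/1.25,207/1.25,142),("screw",537/1.25,247/1.25,170)]: print(n,ray(c,u,v,z))
E
```

```text
[ 469.3 -124.7  306.3] [-1.6 -0.  -2.7] 2.45
heel [456.8 -50.1 142. ]
screw [ 510.1 -227.2  170. ]
```

View pics/w2v.png

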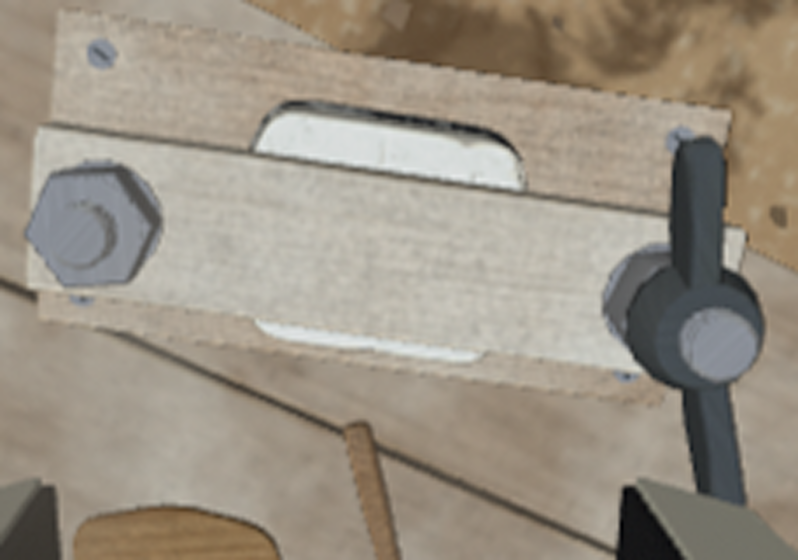

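```bash
python3 - <<'E'
from h import *
np.set_printoptions(precision=1,suppress=True)
d=np.load("w2.npz"); c=dict(c2w=d["c2w"],camera_matrix=d["K"])
f=lambda x,y,z: ray(c,222+x/3.5,95+y/3.5,z)
H=f(85,233,142); S=f(719,344,170); print(H,S,np.linalg.norm((H-S)[:2]),np.arctan2(*(H-S)[1::-1])-np.pi/2)
A,B,C=f(40,125,106),f(27,290,106),f(745,230,106); print(A,B,C,np.linalg.norm(A-B),np.linalg.norm(A-C),np.arctan2(*(A-C)[1::-1])-np.pi/2)
yaw=np.arctan2(*(A-C)[1::-1])-np.pi/2
Rz=R.from_euler('z',yaw).as_matrix(); ctr=C+Rz@[-27.5,120,0]; ctr2=(A+B)/2+Rz@[0,-120,0]
print("screw from board",ctr+Rz@[0,-95,0],ctr2+Rz@[0,-95,0],"heel",ctr2+Rz@[0,95,0])
# heel nut top face corners z=129
for q in [(62,285),(125,283),(155,227),(124,170),(60,172),(27,225)]: print(f(*q,129))
for k,z in [((700,140),166),((700,200),160),((722,495),160),((705,390),157)]:
    P=f(*k,z); print(P,np.linalg.norm((P-S)[:2]),np.arctan2(*(P-S)[1::-1]))
E
```

```text
[459.4 -45.4 142. ] [ 513.  -222.9  170. ] 185.48401829068004 0.2935880170850478
[477.  -13.9 106. ] [423.6 -29.2 106. ] [ 545.  -239.6  106. ] 55.58191097050977 235.6578195214177 0.29253277249321186
screw from board [ 511.5 -223.6  106. ] [ 512.3 -227.5  106. ] heel [457.5 -45.5 106. ]
[437.4 -42.9 129. ]
[446.5 -60.7 129. ]
[467.1 -62.6 129. ]
[479.4 -47.2 129. ]
[470.4 -29.6 129. ]
[450.7 -26.1 129. ]
[ 559.8 -190.4  166. ] 56.95910693902917 0.6073183119284086
[ 546.  -200.9  160. ] 39.59841892571463 0.5884400321501042
[ 471.4 -253.1  160. ] 51.43560155931804 -2.5148297050718154
[ 497.8 -232.5  157. ] 17.988088421367916 -2.581309871969023
```

```bash
python3 - <<'E'
from h import *
plan([405,285,290],0.19)
E
```

```text
from [ 469.3 -124.7  306.3] -2.704 rows 20
[-0.0058, 0.0008, -0.0199, np.float64(-8.29)], [-0.0086, 0.0008, -0.0189, np.float64(-8.29)], [-0.0112, 0.0008, -0.0174, np.float64(-8.29)], [-0.0136, 0.0008, -0.0156, np.float64(-8.29)], [-0.0157, 0.0008, -0.0135, np.float64(-8.29)]
[-0.0175, 0.0008, -0.0111, np.float64(-8.29)], [-0.0189, 0.0008, -0.0085, np.float64(-8.29)], [-0.02, 0.0008, -0.0056, np.float64(-8.29)], [-0.0206, 0.0008, -0.0027, np.float64(-8.29)], [-0.0207, 0.0008, 0.0003, np.float64(-8.29)]
[-0.0205, 0.0008, 0.0033, np.float64(-8.29)], [-0.0198, 0.0008, 0.0062, np.float64(-8.29)], [-0.0187, 0.0008, 0.009, np.float64(-8.29)], [-0.0172, 0.0008, 0.0116, np.float64(-8.29)], [-0.0154, 0.0008, 0.0139, np.float64(-8.29)]
[-0.0132, 0.0008, 0.016, np.float64(-8.29)], [-0.0107, 0.0008, 0.0177, np.float64(-8.29)], [-0.0081, 0.0008, 0.0191, np.float64(-8.29)], [-0.0052, 0.0008, 0.0201, np.float64(-8.29)], [-0.0023, 0.0008, 0.0206, np.float64(-8.29)]
```

Call:
arm_command(deltas=[[-0.006,0.001,-0.02,-8.3],[-0.009,0.001,-0.019,-8.3],[-0.011,0.001,-0.017,-8.3],[-0.014,0.001,-0.016,-8.3],[-0.016,0.001,-0.014,-8.3]])

```text
time: 2.95
tool_pos: [453.4, -20.2, 301.3]
tcp_rot: [-1.571, -0.0, -1.973]
contact_force: [0.1, 0.2, -0.5]
grip_width: 91.8
```

Call:
arm_command(deltas=[[-0.018,0.001,-0.011,-8.3],[-0.019,0.001,-0.009,-8.3],[-0.02,0.001,-0.006,-8.3],[-0.021,0.001,-0.003,-8.3],[-0.021,0.001,0,-8.3]])

```text
time: 3.45
tool_pos: [436.0, 83.6, 296.4]
tcp_rot: [-1.571, -0.0, -1.249]
contact_force: [0.9, 1.0, -0.2]
grip_width: 92.0
```

Call:
arm_command(deltas=[[-0.021,0.001,0.003,-8.3],[-0.02,0.001,0.006,-8.3],[-0.019,0.001,0.009,-8.3],[-0.017,0.001,0.012,-8.3],[-0.015,0.001,0.014,-8.3]])

```text
time: 3.95
tool_pos: [419.6, 186.7, 291.4]
tcp_rot: [-1.571, -0.0, -0.524]
contact_force: [0.9, 1.1, 0.4]
grip_width: 91.6
```

Call:
arm_command(deltas=[[-0.013,0.001,0.016,-8.3],[-0.011,0.001,0.018,-8.3],[-0.008,0.001,0.019,-8.3],[-0.005,0.001,0.02,-8.3],[-0.002,0.001,0.02,-8.3]])

```text
time: 4.45
tool_pos: [403.7, 288.5, 286.3]
tcp_rot: [-1.571, 0.0, 0.2]
contact_force: [0.6, 0.2, 0.3]
grip_width: 91.8
```

Call:
arm_command(deltas=[[0,0.03,0,0],[0,0.03,0,0],[0,0,0,0],[0,0,0,0]])

```text
time: 4.85
tool_pos: [404.0, 287.9, 226.9]
tcp_rot: [-1.571, 0.0, 0.194]
contact_force: [0.8, -0.7, 0.7]
grip_width: 91.7
```

```bash
python3 - <<'E'
from h import *
np.set_printoptions(precision=1,suppress=True)
c=cap("wrist"); save(c,"w3"); p,r,o=tool(); print(p,np.array(o["tcp_rot"]).round(3),o["time"]); np.savez("w3.npz",c2w=c["c2w"],K=c["camera_matrix"])
f=vision.find_in(c,"spanner")[0]; print(f["confidence"],toW(c,f["xyz"]))
m=vision.regions_of(c,"spanner")[0]; print(m["confidence"]); M=m["mask"]; np.save("m3.npy",M)
v,u=np.nonzero(M); P=np.array([ray(c,a,b,10)[:2] for a,b in zip(u,v)])
rect=cv2.minAreaRect(P.astype(np.float32)); print(rect)
im=c["img"][:,:,::-1].copy(); im[M]=im[M]//2+[0,0,120]; cv2.imwrite("pics/w3v.png",cv2.resize(im[0:260],None,fx=1.25,fy=1.25))
E
```

```text
[404.5 288.2 227.7] [-1.6 -0.   0.2] 4.9
0.77 [423.6 302.1   7.7]
0.86
((424.49639892578125, 308.0023193359375), (213.22642517089844, 66.21797180175781), 12.912888526916504)
```

View pics/w3v.png

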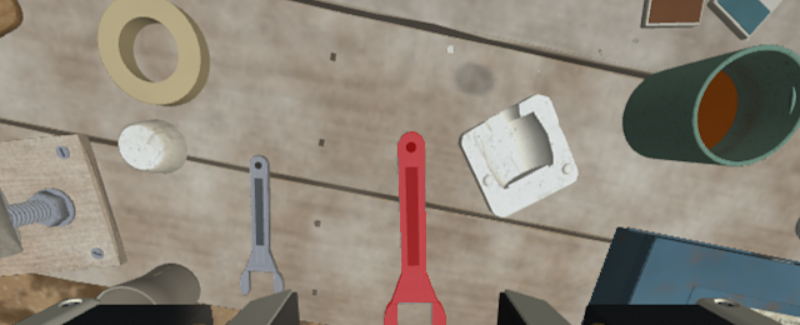

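Call:
arm_command(deltas=[[0,0,0,8.57],[0,0,0,8.57],[0,0,0,8.57],[0,0,0,8.57],[0,0,0,8.57]])

```text
time: 5.5
tool_pos: [404.3, 288.5, 227.8]
tcp_rot: [-1.569, -0.001, -0.559]
contact_force: [0.1, -0.3, -0.6]
grip_width: 91.6
```

Call:
arm_command(deltas=[[0,0,0,8.57],[0,0,0,8.57],[0,0,0,8.57],[0,0,0,8.57],[0,0,0,8.57]])

```text
time: 6.0
tool_pos: [404.3, 288.5, 227.8]
tcp_rot: [-1.568, 0.0, -1.307]
contact_force: [-0.0, -0.0, -0.2]
grip_width: 92.0
```

Call:
arm_command(deltas=[[0,0,0,8.57],[0,0,0,8.57],[0,0,0,8.57],[0,0,0,8.57],[0,0,0,8.57]])

```text
time: 6.5
tool_pos: [404.3, 288.5, 227.8]
tcp_rot: [-1.569, 0.002, -2.055]
contact_force: [0.1, 0.1, -0.2]
grip_width: 91.8
```

Call:
arm_command(deltas=[[0,0,0,8.57],[0,0,0,8.57],[0,0,0,8.57],[0,0,0,8.57],[0,0,0,8.57]])

```text
time: 7.0
tool_pos: [404.3, 288.5, 227.8]
tcp_rot: [-1.571, 0.003, -2.802]
contact_force: [1.2, -0.9, -0.5]
grip_width: 92.0
```

Call:
arm_command(deltas=[[0,0,-0.01,6.6],[0,0,-0.01,0],[0,0,0,0],[0,0,0,0]])

```text
time: 7.4
tool_pos: [398.1, 307.7, 226.8]
tcp_rot: [-1.571, 0.001, -2.908]
contact_force: [-1.4, 0.1, -0.6]
grip_width: 91.6
```

```bash
python3 - <<'E'
from h import *
np.set_printoptions(precision=1,suppress=True)
c=cap("wrist"); save(c,"w4"); p,r,o=tool(); print(p,np.array(o["tcp_rot"]).round(3),o["time"],o["joint_positions"][5])
m=vision.regions_of(c,"spanner")[0]; print(m["confidence"]); M=m["mask"]
v,u=np.nonzero(M); P=np.array([ray(c,a,b,10)[:2] for a,b in zip(u,v)])
rect=cv2.minAreaRect(P.astype(np.float32)); print(rect)
# symmetric axis from sliced handle midpoints
th=0.22
for _ in range(3):
    d=np.array([np.cos(th),np.sin(th)]); n=np.array([-d[1],d[0]]); s=P@d; t=P@n
    s0=s.max()
    rows=[(x,(t[abs(s-x)<1].min()+t[abs(s-x)<1].max())/2,np.ptp(t[abs(s-x)<1])) for x in np.arange(s.min()+5,s.max()-2,8) if (abs(s-x)<1).any()]
    rows=np.array(rows); hd=rows[rows[:,2]<32]; k=np.polyfit(hd[:,0],hd[:,1],1); th+=np.arctan(k[0])
print("angle",th); print(rows)
d=np.array([np.cos(th),np.sin(th)]); n=np.array([-d[1],d[0]]); s=P@d
jaw=d*(s.max()-18)+n*np.median((P@n)[abs(s-(s.max()-110))<20]); print("jaw est",jaw,"origin",jaw-75*d,"len",np.ptp(s))
im=c["img"][:,:,::-1].copy(); im[M]=im[M]//2+[0,0,120]; cv2.imwrite("pics/w4v.png",cv2.resize(im,None,fx=1.25,fy=1.25))
E
```

```text
[398.1 307.5 226.7] [-1.6  0.  -2.9] 7.45 1.8437732479620936
0.69
((426.48675537109375, 308.66009521484375), (212.70071411132812, 65.96034240722656), 12.280598640441895)
angle 0.23414366857825988
[[385.1 200.4  19.7]
 [393.1 199.8  23.5]
 [401.1 200.5  24.7]
 [409.1 200.5  24.5]
 [417.1 200.5  24.4]
 [425.1 200.6  24.2]
 [433.1 200.6  24.1]
 [441.1 200.7  23.9]
 [449.1 200.1  22.5]
 [457.1 200.1  22.4]
 [465.1 199.6  23.5]
 [473.1 200.2  24.6]
 [481.1 200.3  24.5]
 [489.1 200.3  24.3]
 [497.1 200.4  24.1]
 [505.1 201.   25.2]
 [513.1 200.4  23.8]
 [521.1 200.5  26.1]
 [529.1 199.9  31.8]
 [537.1 200.   36.3]
 [545.1 200.   43. ]
 [553.1 199.5  48.5]
 [561.1 199.6  59.6]
 [569.1 199.6  63.8]
 [577.1 199.7  65.6]
 [585.1 199.7  62.9]]
jaw est [513.1 328.3] origin [440.2 310.9] len 213.1299831892514
```

View pics/w4v.png

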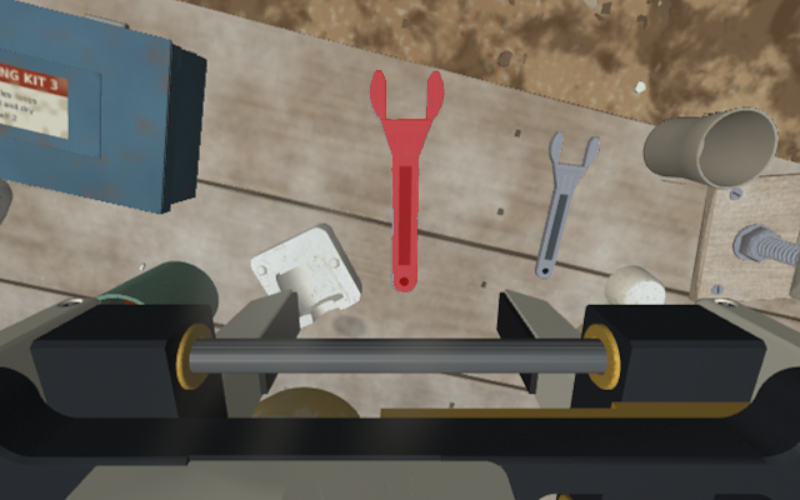

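```bash
python3 - <<'E'
from h import *
plan([415.6,305.5,60],-2.92)
E
```

```text
from [398.1 307.4 226.5] -2.91 rows 4
[-0.0042, 0.0416, 0.0015, np.float64(0.15)], [-0.0042, 0.0416, 0.0015, np.float64(0.15)], [-0.0042, 0.0416, 0.0014, np.float64(0.15)], [-0.0042, 0.0416, 0.0014, np.float64(0.15)],
```

Call:
arm_command(deltas=[[-0.0042,0.042,0.0015,0.15],[-0.0042,0.042,0.0015,0.15],[-0.0042,0.042,0.0014,0.15],[-0.0042,0.04,0.0014,0.15]], claw=89)

```text
time: 7.9
tool_pos: [415.9, 305.2, 59.0]
tcp_rot: [-1.571, 0.0, -2.921]
contact_force: [-0.8, -1.2, -0.6]
grip_width: 64.7
```

Call:
arm_command(deltas=[[0,0.025,0,0],[0,0.015,0,0],[0,0.006,0,0],[0,0.003,0,0],[0,0,0,0]])

```text
time: 8.4
tool_pos: [416.1, 305.7, 11.8]
tcp_rot: [-1.571, 0.001, -2.922]
contact_force: [-0.2, -0.0, 0.3]
grip_width: 59.5
```

Call:
arm_command(deltas=[[0,0.0015,0,0],[0,0,0,0],[0,0,0,0],[0,0,0,0],[0,0,0,0]], claw=255)

```text
time: 8.9
tool_pos: [415.7, 305.6, 10.1]
tcp_rot: [-1.571, 0.0, -2.922]
contact_force: [-0.6, -1.1, 2.2]
grip_width: 24.7
```

Call:
arm_command(deltas=[[0,0,0,0],[0,0,0,0],[0,-0.02,0,0],[0,-0.04,0,0],[0,-0.04,0,0]])

```text
time: 9.4
tool_pos: [414.6, 305.1, 109.8]
tcp_rot: [-1.57, -0.004, -2.922]
contact_force: [1.2, -0.2, -3.2]
grip_width: 24.9
```

Call:
arm_command(deltas=[[0,-0.045,0,0],[0,-0.045,0,0],[0,0,0,0],[0,0,0,0]])

```text
time: 9.8
tool_pos: [415.4, 305.6, 199.9]
tcp_rot: [-1.571, 0.001, -2.922]
contact_force: [-1.7, 0.2, -4.3]
grip_width: 25.0
```

```bash
python3 - <<'E'
from h import *
np.set_printoptions(precision=1,suppress=True)
c=cap("wrist"); save(c,"w5"); p,r,o=tool(); print(p,np.array(o["tcp_rot"]).round(3),o["time"],o["grip_width"],o["contact_force"])
cv2.imwrite("pics/w5v.png",cv2.resize(c["img"][:,:,::-1],None,fx=1.25,fy=1.25))
E
```

```text
[414.7 305.2 198.6] [-1.6 -0.  -2.9] 9.85 24.839264797308076 [ 0.7 -0.4 -4.1]
```

View pics/w5v.png

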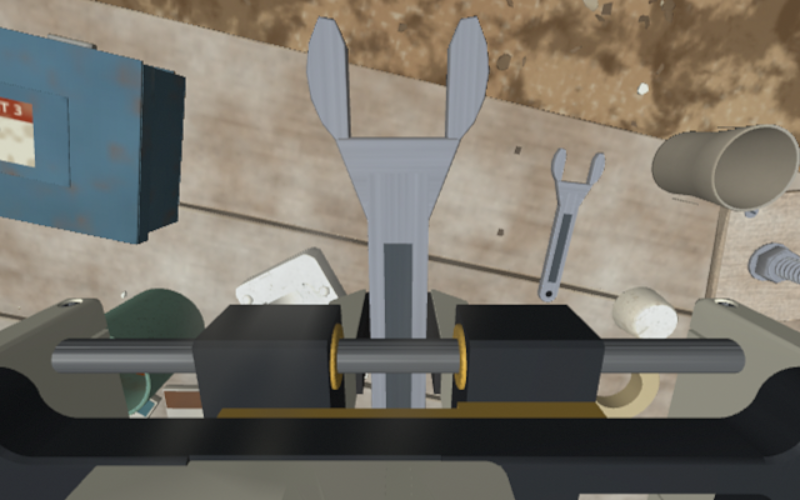

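```bash
python3 - <<'E'
from h import *
np.set_printoptions(precision=1,suppress=True)
c=vision.capture("wrist"); M=np.array(c["mount"]); K=np.array(c["camera_matrix"])
def tr(u,v,y):
    d=M[:3,:3]@np.linalg.solve(K,[u/1.25,v/1.25,1]); o=M[:3,3]; return o+d*(y-o[1])/d[1]
for u,v in [(352,138),(446,138),(349,90),(447,90),(326,17),(470,17),(345,55),(450,55),(372,230),(424,230)]: print(u,v,tr(u,v,0))
E
```

```text
352 138 [-76.7   0.  -17.9]
446 138 [-76.7   0.   18.1]
349 90 [-93.7   0.  -18.4]
447 90 [-93.7   0.   17.8]
326 17 [-117.5    0.   -25.7]
470 17 [-117.6    0.    25. ]
345 55 [-105.4    0.   -19.4]
450 55 [-105.5    0.    18.5]
372 230 [-40.5   0.  -10.9]
424 230 [-40.5   0.   10.4]
```

```bash
python3 - <<'E'
from h import *
plan([462,-140,216],-4.179,n=15)
E
```

```text
from [414.5 305.  197.9] -2.922 rows 15
[0.0034, -0.0012, 0.0296, np.float64(4.8)], [0.0009, -0.0012, 0.0298, np.float64(4.8)], [-0.0016, -0.0012, 0.0298, np.float64(4.8)], [-0.0041, -0.0012, 0.0296, np.float64(4.8)], [-0.0066, -0.0012, 0.0291, np.float64(4.8)]
[-0.009, -0.0012, 0.0285, np.float64(4.8)], [-0.0113, -0.0012, 0.0276, np.float64(4.8)], [-0.0136, -0.0012, 0.0266, np.float64(4.8)], [-0.0158, -0.0012, 0.0253, np.float64(4.8)], [-0.0178, -0.0012, 0.0239, np.float64(4.8)]
[-0.0198, -0.0012, 0.0223, np.float64(4.8)], [-0.0216, -0.0012, 0.0206, np.float64(4.8)], [-0.0232, -0.0012, 0.0187, np.float64(4.8)], [-0.0247, -0.0012, 0.0167, np.float64(4.8)], [-0.026, -0.0012, 0.0146, np.float64(4.8)]
```

Call:
arm_command(deltas=[[0.0034,-0.003,0.0296,4.8],[0.0009,-0.003,0.0298,4.8],[-0.0016,-0.003,0.0298,4.8],[-0.0041,-0.003,0.0296,4.8],[-0.0066,-0.003,0.0291,4.8]])

```text
time: 10.4
tool_pos: [430.4, 156.0, 212.9]
tcp_rot: [-1.569, -0.004, 2.939]
contact_force: [0.4, 0.1, -3.9]
grip_width: 25.0
```

Call:
arm_command(deltas=[[-0.009,-0.002,0.0285,4.8],[-0.0113,-0.001,0.0276,4.8],[-0.0136,0,0.0266,4.8],[-0.0158,0,0.0253,4.8],[-0.0178,0,0.0239,4.8]])

```text
time: 10.9
tool_pos: [446.3, 7.9, 215.9]
tcp_rot: [-1.569, -0.004, 2.52]
contact_force: [-0.2, 0.1, -2.3]
grip_width: 25.0
```

Call:
arm_command(deltas=[[-0.0198,0,0.0223,4.8],[-0.0216,0,0.0206,4.8],[-0.0232,0,0.0187,4.8],[-0.0247,0,0.0167,4.8],[-0.026,0,0.0146,4.8]])

```text
time: 11.4
tool_pos: [462.3, -140.1, 215.7]
tcp_rot: [-1.568, -0.004, 2.101]
contact_force: [0.7, 0.4, -3.4]
grip_width: 25.0
```

Call:
arm_command(deltas=[[0,0,0,0],[0,0,0,0]])

```text
time: 11.6
tool_pos: [462.4, -139.2, 216.0]
tcp_rot: [-1.569, -0.004, 2.104]
contact_force: [0.2, 0.4, -3.9]
grip_width: 25.1
```

```bash
python3 - <<'E'
from h import *
np.set_printoptions(precision=1,suppress=True)
c=cap("wrist"); save(c,"w6"); p,r,o=tool(); print(p,np.array(o["tcp_rot"]).round(3),o["time"],o["grip_width"],o["joint_positions"][5]); np.savez("w6.npz",c2w=c["c2w"],K=c["camera_matrix"])
cv2.imwrite("pics/w6v.png",cv2.resize(c["img"][0:220,120:520,::-1],None,fx=2,fy=2,interpolation=cv2.INTER_CUBIC))
E
```

```text
[ 462.4 -138.7  216.4] [-1.6 -0.   2.1] 11.65 24.790094672165846 2.156551829093238
```

View pics/w6v.png

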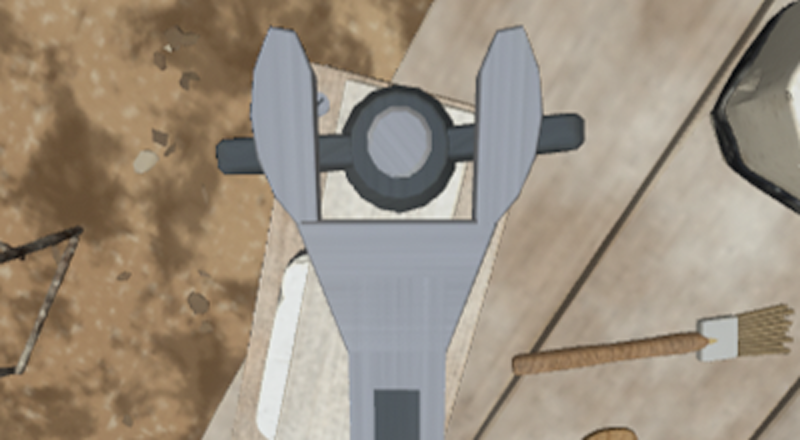

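```bash
python3 - <<'E'
from h import *
np.set_printoptions(precision=2,suppress=True)
d=np.load("w6.npz"); c=dict(c2w=d["c2w"],camera_matrix=d["K"]); T=np.linalg.inv(d["c2w"])
f=lambda x,y,z: ray(c,120+x/2,y/2,z)
S=f(399,142,170); print("stud",S,"wing hub mid",f(400,150,157))
a,b=f(222,157,164),f(580,132,164); print("wing",a,b,(a+b)/2,np.arctan2(*(a-b)[1::-1]))
p,r,o=tool()
print(r.T@(S-p), r.T@(np.r_[(a+b)[:2]/2,164]-p))
p0=[462.4,-138.7,216.4]
E
```

```text
stud [ 512.04 -224.55  170.  ] wing hub mid [ 511.2  -223.95  157.  ]
wing [ 557.7  -193.25  164.  ] [ 465.6  -256.14  164.  ] [ 511.65 -224.7   164.  ] 0.599123709564386
[-99.32  46.05   0.99] [-99.27  52.05   1.39]
```

Call:
arm_command(deltas=[[0.021,0,0.001,0],[0.021,0,0,0],[0,0.02,0,0],[0,0.03,0,0],[0,0.025,0,0]])

```text
time: 12.15
tool_pos: [440.4, -102.0, 141.6]
tcp_rot: [-1.57, -0.001, 2.108]
contact_force: [1.1, -0.4, -3.5]
grip_width: 25.2
```

Call:
arm_command(deltas=[[0,0.012,0,0],[0,0.007,0,0],[0,0,0,0]])

```text
time: 12.45
tool_pos: [440.4, -102.7, 123.1]
tcp_rot: [-1.57, -0.002, 2.106]
contact_force: [-0.3, 0.3, -2.9]
grip_width: 24.7
```

```bash
python3 - <<'E'
from h import *
np.set_printoptions(precision=2,suppress=True)
c=cap("wrist"); save(c,"w7"); p,r,o=tool(); print(p,o["time"],o["contact_force"],r.T@(np.array([512.04,-224.55,170])-p))
cv2.imwrite("pics/w7v.png",cv2.resize(c["img"][0:220,120:520,::-1],None,fx=2,fy=2,interpolation=cv2.INTER_CUBIC))
E
```

```text
[ 440.98 -103.09  123.87] 12.5 [ 0.26  0.55 -3.61] [-140.7   -46.19    0.85]
```

View pics/w7v.png

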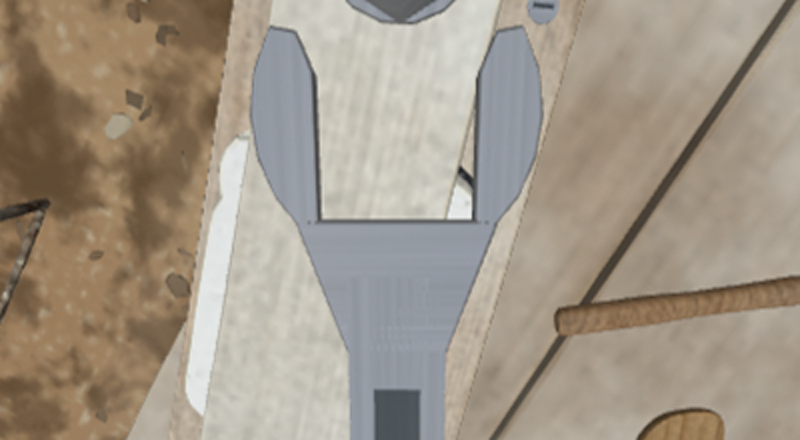

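Call:
arm_command(deltas=[[-0.008,0,0.001,0],[-0.008,0,0,0],[-0.006,0,0,0],[-0.005,0,0,0],[0,0,0,0]])

```text
time: 13.0
tool_pos: [454.4, -128.3, 124.0]
tcp_rot: [-1.571, 0.001, 2.104]
contact_force: [0.1, -0.2, -3.6]
grip_width: 24.6
```

Call:
arm_command(deltas=[[-0.004,0,0,0],[-0.004,0,0,0],[-0.004,0,0,0],[-0.002,0,0,0],[0,0,0,0]])

```text
time: 13.5
tool_pos: [461.2, -139.7, 123.9]
tcp_rot: [-1.571, 0.0, 2.105]
contact_force: [-0.4, 0.1, -3.9]
grip_width: 24.9
```

```bash
python3 - <<'E'
from h import *
np.set_printoptions(precision=2,suppress=True)
c=cap("wrist"); save(c,"w8"); p,r,o=tool(); print(p,o["time"],o["contact_force"],o["moment"],r.T@(np.array([512.04,-224.55,170])-p))
cv2.imwrite("pics/w8v.png",cv2.resize(c["img"][0:220,120:520,::-1],None,fx=2,fy=2,interpolation=cv2.INTER_CUBIC))
E
```

```text
[ 461.04 -139.56  123.85] 13.55 [ 0.64  0.58 -3.71] [0.15 0.07 0.  ] [-99.11 -46.15  -0.64]
```

View pics/w8v.png

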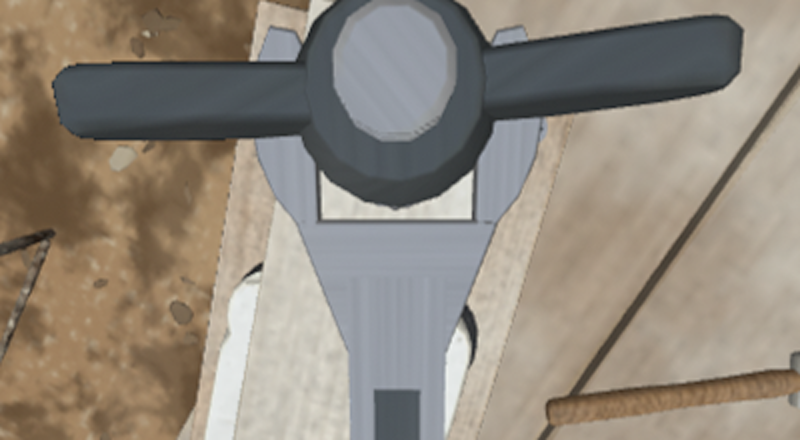

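Call:
arm_command(deltas=[[0,0.002,0,0],[0,0.002,0,0],[0,0,0,0]])

```text
time: 13.85
tool_pos: [460.8, -139.3, 119.6]
tcp_rot: [-1.57, -0.001, 2.105]
contact_force: [-0.5, 0.2, -3.7]
grip_width: 25.1
```

Call:
arm_command(deltas=[[0,0.001,0,0],[0,0.001,0,0],[0,0,0,0]])

```text
time: 14.15
tool_pos: [461.0, -139.5, 117.8]
tcp_rot: [-1.571, -0.0, 2.105]
contact_force: [1.1, -0.1, -3.0]
grip_width: 24.6
```

Call:
arm_command(deltas=[[0,0.001,0,0],[0,0.0005,0,0],[0,0,0,0]])

```text
time: 14.45
tool_pos: [461.1, -139.5, 116.4]
tcp_rot: [-1.571, 0.0, 2.105]
contact_force: [-0.6, 0.1, -3.4]
grip_width: 24.9
```

Call:
arm_command(deltas=[[0,0,0,0],[0,0,0,0],[0,0,0,0],[0,0,0,0]], claw=144)

```text
time: 14.85
tool_pos: [461.2, -139.6, 116.6]
tcp_rot: [-1.571, 0.001, 2.105]
contact_force: [0.7, 1.0, -0.1]
grip_width: 39.7
```

```bash
python3 - <<'E'
from h import *
np.set_printoptions(precision=2,suppress=True)
c=cap("wrist"); save(c,"w9"); p,r,o=tool(); print(p,o["time"],o["contact_force"],o["grip_width"])
a=c["img"][0:330,120:520,::-1]
cv2.imwrite("pics/w9v.png",cv2.resize(a,None,fx=1.8,fy=1.8,interpolation=cv2.INTER_CUBIC))
E
```

```text
[ 461.19 -139.58  116.59] 14.9 [-1.43 -0.56 -0.29] 40.093366133767944
```

View pics/w9v.png

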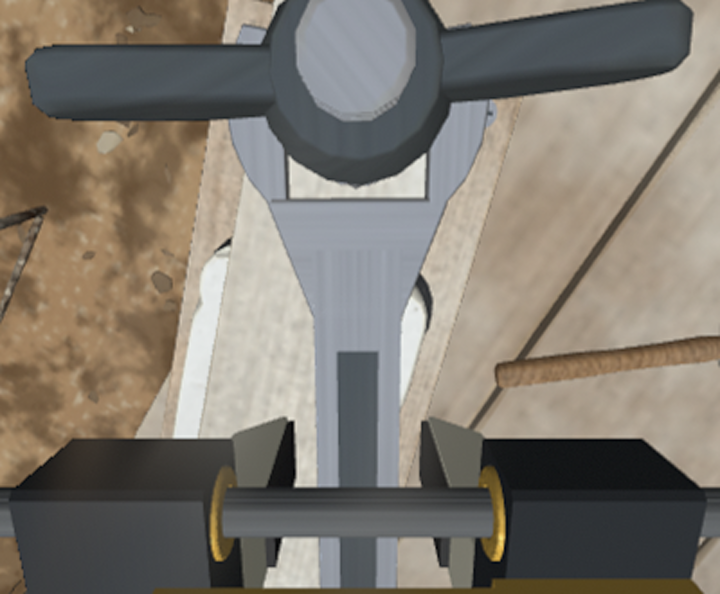

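Call:
arm_command(deltas=[[0,-0.01,0,0],[0,-0.03,0,0],[0,-0.045,0,0],[0,-0.045,0,0],[0,-0.02,0,0]])

```text
time: 15.4
tool_pos: [462.2, -140.0, 271.5]
tcp_rot: [-1.575, 0.006, 2.105]
contact_force: [-0.2, 0.2, -0.4]
grip_width: 39.8
```

```bash
python3 - <<'E'
from h import *
c=cap("wrist"); save(c,"w10")
p,r,o=tool(); print(o["time"])
plan([512,-224.5,262],-0.32,yaw0=-4.178)
E
```

```text
15.45
from [ 463.  -140.3  273.2] -4.178 rows 27
[-0.0036, 0.0004, 0.0, np.float64(-8.19)], [-0.0036, 0.0004, 0.0005, np.float64(-8.19)], [-0.0035, 0.0004, 0.001, np.float64(-8.19)], [-0.0033, 0.0004, 0.0015, np.float64(-8.19)], [-0.003, 0.0004, 0.002, np.float64(-8.19)]
[-0.0027, 0.0004, 0.0024, np.float64(-8.19)], [-0.0023, 0.0004, 0.0027, np.float64(-8.19)], [-0.0019, 0.0004, 0.003, np.float64(-8.19)], [-0.0015, 0.0004, 0.0033, np.float64(-8.19)], [-0.001, 0.0004, 0.0035, np.float64(-8.19)]
[-0.0005, 0.0004, 0.0036, np.float64(-8.19)], [0.0, 0.0004, 0.0036, np.float64(-8.19)], [0.0005, 0.0004, 0.0036, np.float64(-8.19)], [0.001, 0.0004, 0.0035, np.float64(-8.19)], [0.0015, 0.0004, 0.0033, np.float64(-8.19)]
[0.002, 0.0004, 0.003, np.float64(-8.19)], [0.0024, 0.0004, 0.0027, np.float64(-8.19)], [0.0027, 0.0004, 0.0023, np.float64(-8.19)], [0.0031, 0.0004, 0.0019, np.float64(-8.19)], [0.0033, 0.0004, 0.0015, np.float64(-8.19)]
[0.0035, 0.0004, 0.001, np.float64(-8.19)], [0.0036, 0.0004, 0.0005, np.float64(-8.19)], [0.0036, 0.0004, -0.0, np.float64(-8.19)], [0.0036, 0.0004, -0.0005, np.float64(-8.19)], [0.0035, 0.0004, -0.001, np.float64(-8.19)]
[0.0033, 0.0004, -0.0015, np.float64(-8.19)], [0.003, 0.0004, -0.002, np.float64(-8.19)],
```

Call:
arm_command(deltas=[[-0.049,0,0,-8.5],[-0.048,0,-0.007,-8.5],[0,0,0,-8.5],[0,0,0,-8.5],[0,0,0,-8.5]], claw=44)

```text
time: 15.95
tool_pos: [521.6, -214.7, 266.0]
tcp_rot: [-1.571, -0.001, 2.852]
contact_force: [0.2, -0.3, -0.4]
grip_width: 73.9
```

Call:
arm_command(deltas=[[0,0,0,-8.5],[0,0,0,-8.5],[0,0,0,-8.5],[0,0,0,-8.5],[0,0,0,-8.5]])

```text
time: 16.45
tool_pos: [521.5, -214.4, 266.6]
tcp_rot: [-1.571, -0.0, -2.689]
contact_force: [-0.0, 0.3, -0.5]
grip_width: 75.6
```

Call:
arm_command(deltas=[[0,0,0,-8.5],[0,0,0,-8.5],[0,0,0,-8.5],[0,0,0,-8.5],[0,0,0,-8.5]])

```text
time: 16.95
tool_pos: [521.5, -214.4, 266.6]
tcp_rot: [-1.571, -0.0, -1.947]
contact_force: [0.1, 0.5, -0.1]
grip_width: 76.0
```

Call:
arm_command(deltas=[[0,0,0,-8.5],[0,0,0,-8.5],[0,0,0,-8.5],[0,0,0,-8.5],[0,0,0,-8.5]])

```text
time: 17.45
tool_pos: [521.5, -214.4, 266.6]
tcp_rot: [-1.571, 0.0, -1.205]
contact_force: [0.3, -0.1, 0.6]
grip_width: 76.0
```

Call:
arm_command(deltas=[[0,0,0,-8.5],[0,0,0,-8.5],[0,0,0,-8.5],[0,0,0,-8.5],[0,0,0,-8.5]])

```text
time: 17.95
tool_pos: [521.5, -214.4, 266.6]
tcp_rot: [-1.571, 0.0, -0.463]
contact_force: [-0.1, -0.1, -0.2]
grip_width: 75.6
```

Call:
arm_command(deltas=[[0,0,0,-8.5],[0,0,0,0],[0,0,0,0]])

```text
time: 18.25
tool_pos: [521.6, -214.4, 266.5]
tcp_rot: [-1.571, 0.0, -0.325]
contact_force: [-0.5, 0.5, -0.1]
grip_width: 76.3
```

```bash
python3 - <<'E'
from h import *
np.set_printoptions(precision=2,suppress=True)
c=cap("top"); save(c,"t2"); p,r,o=tool(); print(p,r,o["time"],o["grip_width"],o["joint_positions"])
for k in ["spanner","spanner_jaw","cup_a"]:
  for f in vision.find_in(c,k)[:1]: print(k,round(f["confidence"],2),toW(c,f["xyz"]))
plan([512,-224.5,190],-0.32)
E
```

```text
[ 521.62 -214.44  266.52] [[ 0.95  0.    0.32]
 [-0.32 -0.    0.95]
 [ 0.   -1.   -0.  ]] 18.3 76.24890422144983 [-0.53  0.39  1.36 -0.    1.39 -1.77]
spanner 0.71 [ 461.24 -144.45  116.78]
spanner_jaw 0.9 [ 465.66 -141.45  116.16]
cup_a 0.56 [533.05  69.91  12.71]
from [ 521.7 -214.5  266.5] -0.323 rows 2
[-0.003, 0.0382, -0.0063, np.float64(-0.08)], [-0.003, 0.0382, -0.0063, np.float64(-0.08)],
```

Call:
arm_command(deltas=[[-0.006,0.02,-0.0125,0],[0,0.035,0,0],[0,0.03,0,0],[0,0.02,0,0],[0,0.005,0,0]])

```text
time: 18.95
tool_pos: [510.9, -223.8, 154.1]
tcp_rot: [-1.57, 0.004, -0.322]
contact_force: [-1.0, -0.5, 0.2]
grip_width: 76.2
```

Call:
arm_command(deltas=[[0,0,0,4],[0,0,0,4],[0,0,0,4],[0,0,0,4],[0,0,0,0]])

```text
time: 19.45
tool_pos: [512.7, -224.9, 157.6]
tcp_rot: [-1.571, -0.002, -0.602]
contact_force: [-0.2, -0.7, 0.4]
grip_width: 75.8
```

```bash
python3 - <<'E'
from h import *
np.set_printoptions(precision=2,suppress=True)
p,r,o=tool(); print(p,o["tcp_rot"],o["time"],o["contact_force"],o["moment"])
E
```

```text
[ 512.74 -224.93  157.57] [-1.57 -0.   -0.6 ] 19.45 [-0.16 -0.65  0.4 ] [ 0.01 -0.2   0.03]
```

Call:
arm_command(deltas=[[0,0,0,4],[0,0,0,4],[0,0,0,4],[0,0,0,4],[0,0,0,4]])

```text
time: 19.95
tool_pos: [512.9, -225.2, 157.5]
tcp_rot: [-1.57, -0.003, -0.95]
contact_force: [1.0, -2.7, 0.7]
grip_width: 76.3
```

Call:
arm_command(deltas=[[0,0,0,4],[0,0,0,4],[0,0,0,4],[0,0,0,4],[0,0,0,4]])

```text
time: 20.45
tool_pos: [512.9, -225.4, 157.6]
tcp_rot: [-1.569, -0.003, -1.299]
contact_force: [1.6, -3.8, 0.4]
grip_width: 75.8
```

```bash
python3 - <<'E'
from h import *
np.set_printoptions(precision=2,suppress=True)
c=cap("top"); save(c,"t3"); p,r,o=tool(); print(p,o["tcp_rot"],o["time"],o["contact_force"],o["moment"])
for k in ["spanner","spanner_jaw"]:
  for f in vision.find_in(c,k)[:1]: print(k,round(f["confidence"],2),toW(c,f["xyz"]))
E
```

```text
[ 512.91 -225.36  157.56] [-1.57 -0.   -1.3 ] 20.5 [ 1.42 -2.48  0.35] [-0.42 -0.28  0.34]
spanner 0.77 [ 471.59 -142.67  115.74]
spanner_jaw 0.63 [ 475.37 -143.49  118.56]
```

Call:
arm_command(deltas=[[0,0,0,4],[0,0,0,4],[0,0,0,4],[0,0,0,4],[0,0,0,4]])

```text
time: 21.1
tool_pos: [512.8, -225.5, 157.5]
tcp_rot: [-1.568, -0.002, -1.647]
contact_force: [1.6, -3.7, 2.5]
grip_width: 76.0
```

```bash
python3 - <<'E'
from h import *
np.set_printoptions(precision=2,suppress=True)
c=cap("top"); save(c,"t4"); p,r,o=tool(); print(p,o["tcp_rot"],o["time"],o["contact_force"],o["moment"])
for k in ["spanner","spanner_jaw"]:
  for f in vision.find_in(c,k)[:1]: print(k,round(f["confidence"],2),toW(c,f["xyz"]))
E
```

```text
[ 512.8  -225.48  157.45] [-1.57 -0.   -1.65] 21.15 [ 1.85 -4.19  2.62] [-0.66 -0.23  0.37]
spanner 0.87 [ 469.34 -143.82  115.99]
spanner_jaw 0.79 [ 474.93 -140.28  118.46]
```

Call:
arm_command(deltas=[[0,0,0,3],[0,0,0,3],[0,0,0,3],[0,0,0,3]])

```text
time: 21.65
tool_pos: [512.6, -225.4, 157.3]
tcp_rot: [-1.569, -0.002, -1.855]
contact_force: [0.5, -5.5, 4.5]
grip_width: 76.0
```

```bash
python3 - <<'E'
from h import *
np.set_printoptions(precision=3,suppress=True)
p,r,o=tool(); print(p,o["tcp_rot"],o["time"],o["contact_force"],o["moment"],o["tau"])
E
```

```text
[ 512.584 -225.388  157.271] [-1.569 -0.002 -1.855] 21.65 [ 0.486 -5.506  4.524] [-0.861 -0.277  0.607] [  1.796 -45.811 -19.487   1.384   1.167  -0.1  ]
```

Call:
arm_command(deltas=[[0,0,0,2],[0,0,0,2],[0,0,0,2]])

```text
time: 21.95
tool_pos: [512.6, -225.4, 157.3]
tcp_rot: [-1.568, -0.002, -1.958]
contact_force: [1.2, -6.2, 3.6]
grip_width: 76.1
```

```bash
python3 - <<'E'
from h import *
np.set_printoptions(precision=3,suppress=True)
p,r,o=tool(); print(p,o["tcp_rot"],o["time"],o["contact_force"],o["moment"],o["tau"])
E
```

```text
[ 512.567 -225.438  157.274] [-1.568 -0.002 -1.958] 21.95 [ 1.222 -6.166  3.571] [-0.913 -0.175  1.41 ] [  1.15  -45.756 -19.414   1.802   1.174   0.948]
```

Call:
arm_command(deltas=[[0,0,0,1.5],[0,0,0,1.5],[0,0,0,0],[0,0,0,0]])

```text
time: 22.35
tool_pos: [512.5, -225.4, 157.2]
tcp_rot: [-1.568, -0.002, -2.009]
contact_force: [0.6, -6.2, 3.7]
grip_width: 75.8
```

```bash
python3 - <<'E'
from h import *
np.set_printoptions(precision=3,suppress=True)
p,r,o=tool(); print(p,o["tcp_rot"],o["time"],o["contact_force"],o["moment"])
c=cap("top"); save(c,"t5")
for k in ["spanner","spanner_jaw"]:
  for f in vision.find_in(c,k)[:1]: print(k,round(f["confidence"],2),toW(c,f["xyz"]))
E
```

```text
[ 512.53  -225.434  157.248] [-1.568 -0.002 -2.009] 22.35 [ 0.586 -6.17   3.696] [-0.952 -0.201  1.217]
spanner 0.88 [ 465.305 -140.095  113.294]
spanner_jaw 0.72 [ 472.518 -136.591  115.491]
```

Call:
arm_command(deltas=[[0,0,0,-4],[0,0,0,-6],[0,0,0,-4],[0,-0.02,0,0],[0,-0.04,0,0]])

```text
time: 23.0
tool_pos: [510.0, -222.7, 213.7]
tcp_rot: [-1.58, 0.004, -1.767]
contact_force: [1.0, -1.1, 0.2]
grip_width: 75.7
```

Call:
arm_command(deltas=[[0.02,-0.04,0,0],[0.03,-0.02,0,0],[0.02,0,0,0],[0,0,0,0],[0,0,0,0]])

```text
time: 23.5
tool_pos: [497.7, -292.3, 275.6]
tcp_rot: [-1.573, 0.002, -1.769]
contact_force: [-0.2, 0.1, -1.0]
grip_width: 76.1
```

```bash
python3 - <<'E'
from h import *
np.set_printoptions(precision=2,suppress=True)
c=cap("wrist"); save(c,"w11"); p,r,o=tool(); print(p,o["tcp_rot"],o["time"],o["contact_force"],o["moment"])
np.savez("w11.npz",c2w=c["c2w"],K=c["camera_matrix"])
for k in ["spanner","wing_end","set_nut"]:
  for f in vision.find_in(c,k)[:1]: print(k,round(f["confidence"],2),toW(c,f["xyz"]))
for k in ([512,-224.5,170],[512,-224.5,116],[458,-45,129]): print(proj(c,k))
cv2.imwrite("pics/w11v.png",cv2.resize(c["img"][:,:,::-1],None,fx=1.25,fy=1.25))
E
```

```text
[ 497.9  -291.92  275.55] [-1.57  0.   -1.77] 23.55 [-0.34  0.51  0.06] [ 0.01 -0.07 -0.01]
spanner 0.8 [ 486.46 -168.61  109.35]
wing_end 0.64 [ 507.49 -220.94  160.49]
[319.4  120.26]
[319.38 118.64]
[209.53 -94.83]
```

Call:
arm_command(deltas=[[-0.045,-0.03,0,0],[-0.045,-0.03,0,0],[-0.04,0,0,0],[0,0,0,0],[0,0,0,0]])

```text
time: 24.2
tool_pos: [522.7, -171.0, 331.8]
tcp_rot: [-1.571, -0.0, -1.767]
contact_force: [0.0, 0.2, -0.1]
grip_width: 75.8
```

```bash
python3 - <<'E'
from h import *
np.set_printoptions(precision=2,suppress=True)
c=cap("wrist"); save(c,"w12"); p,r,o=tool(); print(p,o["tcp_rot"],o["time"])
np.savez("w12.npz",c2w=c["c2w"],K=c["camera_matrix"])
m=vision.regions_of(c,"spanner")[0]; print(m["confidence"]); M=m["mask"]
v,u=np.nonzero(M); P=np.array([ray(c,a,b,117)[:2] for a,b in zip(u,v)])
S=np.array([512,-224.5]); th=2.0
for _ in range(4):
    d=np.array([np.cos(th),np.sin(th)]); n=np.array([-d[1],d[0]]); s=(P-S)@d; t=(P-S)@n
    rows=np.array([(x,(t[abs(s-x)<1].min()+t[abs(s-x)<1].max())/2,np.ptp(t[abs(s-x)<1])) for x in np.arange(80,190,8) if (abs(s-x)<1).any()])
    hd=rows[rows[:,2]<32]; k=np.polyfit(hd[:,0],hd[:,1],1); th+=np.arctan(k[0])
print("handle angle",th,"lateral offset at stud",k[1],"end s",s.max(),"min s",s.min()); print(rows)
for k in ([512,-224.5,170],[512,-224.5,116],[458,-45,129]): print(proj(c,k))
im=c["img"][:,:,::-1].copy(); e=cv2.findContours(M.astype(np.uint8),cv2.RETR_LIST,cv2.CHAIN_APPROX_NONE)[0]; cv2.drawContours(im,e,-1,(0,0,255),1)
cv2.imwrite("pics/w12v.png",cv2.resize(im[:300,160:480],(640,600),interpolation=cv2.INTER_CUBIC))
E
```

```text
[ 522.44 -171.97  331.5 ] [-1.57 -0.   -1.77] 24.25
0.74
handle angle 2.0385310431201153 lateral offset at stud -3.2462852149160715 end s 195.64287851159378 min s -17.691160214092374
[[ 80.    -2.59  26.68]
 [ 88.    -2.71  26.55]
 [ 96.    -3.71  26.57]
 [104.    -3.74  26.26]
 [112.    -3.31  25.35]
 [120.    -3.8   25.99]
 [128.    -3.06  26.06]
 [136.    -3.09  25.76]
 [144.    -3.13  25.8 ]
 [152.    -3.62  26.42]
 [160.    -3.57  26.28]
 [168.    -3.52  26.14]
 [176.    -2.81  24.38]
 [184.    -2.77  22.44]]
[318.29 232.78]
[318.35 216.41]
[238.15  77.71]
```

View pics/w12v.png

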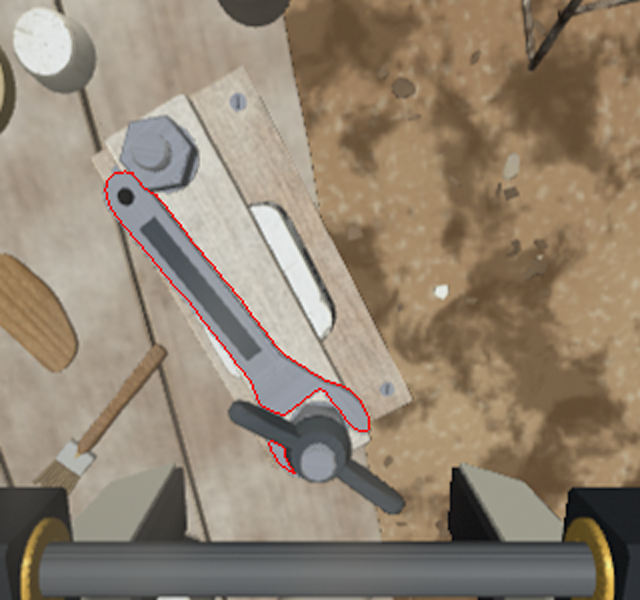

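```bash
python3 - <<'E'
from h import *
d=np.load("w12.npz"); c=dict(c2w=d["c2w"],camera_matrix=d["K"])
f=lambda x,y,z: ray(c,160+x/2,y/2,z)
a,b=f(402,511,162),f(230,407,162); print(a,b,(a+b)/2,np.linalg.norm(a-b),np.arctan2(*(a-b)[1::-1]))
a,b=f(385,492,164),f(255,415,164); print(np.arctan2(*(a-b)[1::-1]), f(319,463,170))
E
```

```text
[ 554.99181197 -265.74637428  162.        ] [ 470.80006449 -183.95362744  162.        ] [ 512.89593823 -224.85000086  162.        ] 117.38101968402881 -0.770946008552319
-0.7597666899072605 [ 513.62946552 -223.25222003  170.        ]
```

```bash
python3 - <<'E'
from h import *
print(job.close_job()); print(bot.get_obs()["time"])
E
```

```text
the job is handed in; nothing more can be done
None
the job is handed in; nothing more can be done
```

The job is handed in: the large spanner is on the set nut, and the wing nut is turned clockwise until it came up hard. No verdict was given.

**What I did:** I slid the spanner onto the set nut, lowered it and let it go. I then turned the wing nut with the open fingers on both wings, backed off and lifted clear, with the robot touching nothing. The last reading before hand-in was at 24 s of the 54 s.

**Last checks:**
- **Spanner:** the handle lies against the near side of the heel nut. From the handle, the jaw centre is about 3 mm from the stud's axis, against 10 mm allowed.
- **Wing nut:** the wing turned about 1.37 rad. The resisting moment rose from about 0.6 to 1.2–1.4 N m at the end, which I take as the hard stop.
- **Cup:** I kept clear of it, and the top camera saw it in place once the spanner was on. I did not check it again after tightening.

**Less certain:**
- I could not see the set nut's own turn. The handle turned about 0.07 rad and jaw play adds about 0.1, so I estimate 0.17 rad; the task says 0.2–0.3 is normal, and the limit is about 0.48.
- Working back from the pictures alone, the wing nut's value comes to roughly 1.07–1.2, against 1.08 required. The moment is the better evidence that it is hard tight. That moment did not rise further over the last 3 degrees of turn.
- The network's top-view readings of the spanner drifted 4–5 mm during tightening. The later wrist picture did not show it sliding off.

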